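Press a projector lens into its V cradle

ROBOT

A 7-joint arm with a two-finger parallel gripper is mounted at the origin on the work surface. World frame = base frame: x ahead of the robot, y to its left, z up, the work surface at z = 0. Lengths are in m, angles in rad, forces in N, time in s.
With the tool pointing down it reaches from about 0.4 to 0.925 m from the base axis. Payload 5.6 kg.
Tool frame: the origin (TCP) lies at the centre of the arm's flange, where the gripper is bolted on; the fingertips stand 173 mm ahead of it and the grasp point (between the pads) lies 155 mm ahead of it; z points along the fingers, x is the direction in which the jaws open and shut, and the axes are right-handed (so a half turn about z gives the same grasp; the last joint's range is limited). The gripper opens to 85 mm and grips with 20 to 120 N. Pads are 22 mm wide; open, the fingers measure 114 mm over their backs; the gripper's body (76 mm by 85 mm) begins 54 mm behind the grasp point. The pads swing forward as they close: fully open they stand 13 mm farther back than shut.
Start: joints at [1.286, 0.468, -0.012, 1.603, 0.006, 1.071, -0.056], TCP at [0.156, -0.631, 0.405] pointing down, gripper open.
Joint ranges: [-2.53, 2.53], [-0.31, 2.02], [-1.57, 1.55], [0.28, 2.44], [-1.29, 4.43], [0.15, 1.84], [-2.92, 2.92]. Speed limits (rad/s): [2.57, 2.57, 3.14, 3.14, 3.14, 3.14, 3.14].

INTERFACE

Orientations are given as a unit quaternion [w, x, y, z].
In Python, from cell import r gives the robot as it stands.
- The arm moves only by the tool arm_command, never from a script. Its argument "targets" is a list of rows, each an object with "xyz": the shift along the tool's x, y, z in m, a list of three; "rotation": the turn, a rotation vector about the tool's x, y, z in rad, a list of three; "gripper": the opening, from 0 (shut) to 1 (fully open). In form: [{"xyz": [dx, dy, dz], "rotation": [wx, wy, wz], "gripper": gripper}, ...]. A call has 1 to 12 rows; each row is the pose to reach, as a shift and turn from the pose commanded when the call began, along the tool's axes at that moment; what a row does not reach only later rows make up. A row lasts 1/8 s, in which the tool goes at most 62.5 mm and 10.7 degrees, less where a joint would pass 70% of its speed; a pose out of reach is approached as far as the arm can. A call with a gripper value outside its range is refused whole. The fingers move at their own pace and stop on an object; "newtons" is the grip in N (left out, the last holds). Time passes only in rows, so rows that repeat a pose let the fingers close. It gives the time, the measured TCP pose, the force and the opening at its end, in the units of the state.
- r.get_state(): the state, without advancing time (a new reading comes with each control period).
- r.get_image(name): name is "scene" or "top" or "wrist"; returns a dict with "img" (420x560x3 uint8, red, green, blue), "mtx" (3x3 intrinsics, pixels), "D" ([k1, k2, p1, p2, k3] as OpenCV has them; the pictures are not rectified), "eye" and "attitude" of the camera in the world; the wrist camera has in their place "mount" (4x4, takes a point from camera to tool coordinates, whose origin is the TCP and whose axes are the tool frame's). Camera axes: x right, y up, looking along -z (the intrinsics and any distortion apply to the point x, -y, -z); pixel columns grow to the right and rows downward; lengths in m; the calibration is good to about 2 mm. A picture is of the moment at which its call begins: read the wrist's pose just before it. There is no depth.
- r.finish_job(): hands the job in, once; it reports no verdict.
The state is a dict: "time_s": time; "joint_pos": joint angles; "qvel": joint speeds; "joint_efforts": joint torques, N m; "ee_pos": TCP position; "eef_rot": TCP orientation; "force": force on the tool from outside, world axes, zero at the start; "wrist_torque": the same for the moment, N m; "opening": opening from 0.0 (shut) to 1.0 (fully open).
Only numpy, scipy, OpenCV 4.12 (cv2) and the standard library are available. Lean on these libraries where they do the work, as an engineer would, in place of code of your own. Each camera call takes 0.05 s, during which the arm holds its last target. There are 200 camera calls.

TASK

I am sticking the lens barrel of our tracing projector into its sprung V cradle, which already carries fresh stick-on pads. First put the lid on the tub of spare pads and press it down until it sits level all round, so the spares stay free of dust; then lay the barrel in the V, centred lengthways and along the groove, and press it down onto both sloping faces until the cradle has sunk about half of its spring travel. Finish while still pressing it there - do not let go at the end - and leave the other things on the table where they are.

Things in the scene. Friction and masses are not known exactly. Their poses are not given: they have to be found in the camera images.
- tub: Loose open round tub of clear plastic, 0.4 kg: 82 mm across at the foot, 90 mm outside and 83 mm inside at the rim, 70 mm high; some black rubber pads lie on its floor. Origin at the centre of its underside, z up to the mouth.
- lid: Loose white plastic lid, 60 g, right way up on the table. From below: tapered plug 8 mm deep (70 mm across, 76 at its top), flange 96 mm across (8 to 12 mm above the origin), round knob 20 mm across (12 to 37 mm). Origin: centre of the plug's underside, z up the knob. Seated, the flange is on the rim, this origin 62 mm above the tub's. Press with about 10 N (at least 5).
- barrel: Loose lens barrel, a plain black cylinder 36 mm across and 110 mm long with two thin bright bands and glass ends, about 0.25 kg, lying on a low wooden rest. Origin at its middle on its axis; x runs along the axis. Either end may face either way in the cradle.
- rest: Fixed low wooden slab, 130 x 76 x 8 mm; the barrel lies along its x axis between four corner stops (8 mm above the slab, 36 to 52 mm from the middle along x) that keep it from rolling. Origin at the centre of its underside; the barrel's axis is 26 mm above it.
- vee (a point): Bottom line of the 90 deg V, at its middle: x along the groove, z up; 45 mm above the table, sinks with the cradle. Two saddles, 24 to 50 mm either side of the middle, rise 22 mm; the 48 mm gap is for fingers. A 120 x 84 mm plate is 11 mm below, over a fixed grey base 130 x 90 mm. Seated, the barrel's axis is 25.5 mm, its crest 43.5 mm above this point.
- jaw_left: The sloping faces of the V on its +y side (in the frame of vee), both saddles; grey aluminium with thin black pads. Origin at the centre of the plate's underside, 11 mm below vee; moves with the cradle.
- jaw_right: The same on the -y side of the V; same origin.
- cradle (a joint): How far the cradle has sunk on its springs, in m: 0 up, 0.012 at the hard stop. It starts to sink at about 3 N of added load, then 2 N per mm; half travel takes about 15 N in all, the barrel's weight included.
- jar: Bystander: open glass jar, 72 mm across, 95 mm high. Origin at the centre of its underside.
- medium: Bystander: amber bottle, 54 mm across, 130 mm high. Origin at the centre of its underside.
- tube: Bystander: metal paint tube lying flat, about 110 x 40 x 18 mm. Origin at the centre of its underside.
- brush: Bystander: slim paint brush 190 mm long, lying flat. Origin at the middle of its underside.
- mug: Bystander: white mug, 80 mm across, 90 mm high. Origin at the centre of its underside.
Not all that is in view belongs to the job. Of the things like the lid, leave any that is black; of the rest the smaller one is meant. Leave any yellow look-alike of the part that bears vee alone.

How it is judged:
On the way, in this order (a step that is already met when the one before it is completed fails the run):
1. the lid is pressed down on the tub with at least 5 N, level and seated (horizontal distance between lid and tub below 0.006 m and z of lid in the frame of tub between 0.058 and 0.0645 m and angle between each of lid, tub's own z axis and vertical below 0.06 rad and contact force between lid and tub above 5 N), for 0.2 s.
2. the barrel lies in the V, along it and centred, touching both sides (angle between the x axis of barrel and the x axis of vee, either way round below 0.07 rad and x of barrel in the frame of vee between -0.012 and 0.012 m and z of barrel in the frame of vee below 0.0285 m and contact force between barrel and jaw_left above 0.2 N and contact force between barrel and jaw_right above 0.2 N), for 0.2 s.
At the end, for the whole second after the job is handed in: Still pressed: fingers and each side of the V bear over 3 N on the barrel; cradle sunk 3 to 9.5 mm; barrel within 4 deg of the groove, 12 mm of its middle, axis under 28.5 mm above the V bottom, still. Lid on the upright tub: within 6 mm, 3.4 deg, origin 58 to 64.5 mm above the tub's (horizontal distance between lid and tub below 0.006 m and z of lid in the frame of tub between 0.058 and 0.0645 m and angle between each of lid, tub's own z axis and vertical below 0.06 rad and angle between the x axis of barrel and the x axis of vee, either way round below 0.07 rad and x of barrel in the frame of vee between -0.012 and 0.012 m and z of barrel in the frame of vee below 0.0285 m and contact force between barrel and jaw_left above 3 N and contact force between barrel and jaw_right above 3 N and contact force between the fingers and barrel above 3 N and value of joint cradle between 0.003 and 0.0095 m and linear speed of barrel below 0.02 m/s); the arm keeps its last pose, push and grip.
It fails at once if the glass jar is pushed more than 30 mm from its place (distance of jar from where it was at the start of the episode above 0.03 m).
It fails at once if the amber bottle is pushed more than 30 mm from its place (distance of medium from where it was at the start of the episode above 0.03 m).
It fails at once if the paint tube is pushed more than 30 mm from its place (distance of tube from where it was at the start of the episode above 0.03 m).
It fails at once if the brush is pushed more than 30 mm from its place (distance of brush from where it was at the start of the episode above 0.03 m).
It fails at once if the mug is pushed more than 30 mm from its place (distance of mug from where it was at the start of the episode above 0.03 m).
It also fails if it takes over 64 s, if anything falls off the work surface, if the arm or the gripper's body presses on something with over 40 N, if the wrist force passes 120 N, or if a joint passes its speed limit or range.

## Working session

There is one attempt and no reset: what is moved stays moved. The work goes in short steps, Python scripts to look and compute and a tool call to move; the robot and the scene stay as the last step left them, time stands still between calls to the robot, and variables do not carry over. Pictures are saved under pics/ and viewed, about 8 in all and at most 12, crops included, and the job is handed in when it is done.

Besides the shell and the picture viewer there is one more tool, called after "Request:" as name([rows], argument=value, ...), one row to a line, values as JSON. arm_command: Moves the arm, as the interface text tells. Its arguments: {"type":"object","properties":{"targets":{"type":"array","items":{"type":"object","properties":{"xyz":{"type":"array","items":{"type":"number"}},"rotation":{"type":"array","items":{"type":"number"}},"gripper":{"type":"number"}}}},"newtons":{"type":"number"}},"required":["targets"]}

```bash
mkdir -p pics && ls
python3 - <<'E'
from cell import r
import cv2,numpy as np,pickle
print(r.get_state())
for n in("scene","top"):
    d=r.get_image(n); pickle.dump(d,open(f"pics/{n}.pkl","wb"))
    cv2.imwrite(f"pics/{n}0.png",d["img"][:,:,::-1])
    print({k:np.round(v,4).tolist() for k,v in d.items() if k!="img"})
E
```

```text
pics
{'time_s': 0.0, 'joint_pos': array([ 1.28605048,  0.46843177, -0.0115614 ,  1.60365293,  0.00597547,
        1.0714427 , -0.05630909]), 'qvel': array([-0.00046586, -0.00046151,  0.00010151, -0.00036077,  0.00108376,
        0.00038282,  0.00145075]), 'joint_efforts': array([-5.17008666e-04, -5.32388198e+01,  2.12029775e-02, -2.51307482e+01,
        1.12244466e-02,  7.81735755e-03, -3.93691334e-05]), 'ee_pos': array([ 0.15548129, -0.63086131,  0.40369046]), 'eef_rot': array([-5.34521102e-04,  7.87171785e-01, -6.16733069e-01, -7.85645272e-04]), 'force': array([ 0.17139065, -0.06265598,  0.02912989]), 'wrist_torque': array([-0.02940437,  0.05693895, -0.00848227]), 'opening': 1.0020038288756774}
{'mtx': [[386.4308, 0.0, 277.1011], [0.0, 386.4308, 206.4207], [0.0, 0.0, 1.0]], 'D': [-0.093, 0.0, 0.0, 0.0, 0.0], 'eye': [1.0285, -0.3608, 1.0054], 'attitude': [0.8692, 0.293, 0.1271, 0.3776]}
{'mtx': [[440.2978, 0.0, 282.7379], [0.0, 440.2978, 202.1559], [0.0, 0.0, 1.0]], 'D': [0.0031, 0.0, 0.0, 0.0, 0.0], 'eye': [0.4576, 0.095, 1.2424], 'attitude': [-0.7039, -0.0213, 0.0115, 0.7099]}
```

View pics/top0.png

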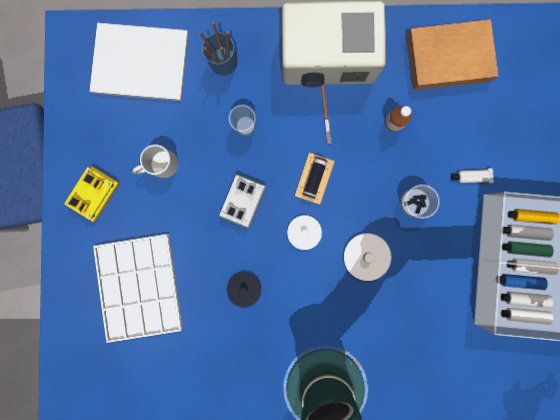

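View pics/scene0.png

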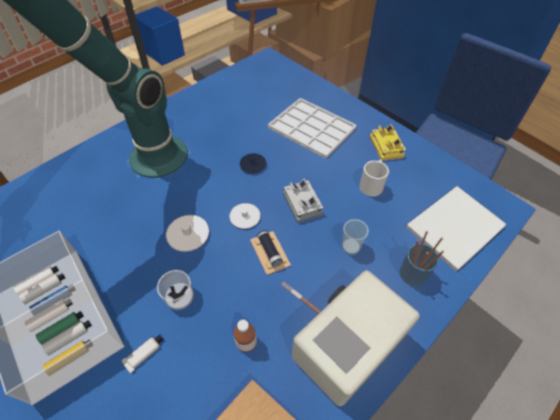

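The top view shows lid-like things at (304,232) small white, (368,257) large off-white and (244,289) black, so the small white one is meant. The V cradle is the grey one at (243,200), not the yellow one at (91,193). The tub is at (420,202) and the barrel on its rest at (315,178). I'll confirm these in an enlarged crop.

```bash
cat > h.py <<'E'
import numpy as np,cv2,pickle
from scipy.spatial.transform import Rotation as R
def rot(q): return R.from_quat([q[1],q[2],q[3],q[0]])
def cam(d,st=None):
    if "eye" in d: return np.array(d["eye"]),rot(d["attitude"]).as_matrix()
    T=np.eye(4);T[:3,:3]=rot(st["eef_rot"]).as_matrix();T[:3,3]=st["ee_pos"]
    M=T@np.array(d["mount"]); return M[:3,3],M[:3,:3]
def ray(d,uv,z,st=None):
    e,A=cam(d,st)
    p=cv2.undistortPoints(np.array([[uv]],float),np.array(d["mtx"]),np.array(d["D"]))[0,0]
    v=A@np.array([p[0],-p[1],-1]); return e+v*(z-e[2])/v[2]
def proj(d,P,st=None):
    e,A=cam(d,st); c=(np.atleast_2d(P)-e)@A; c=c*[1,-1,-1]
    return cv2.projectPoints(c,np.zeros(3),np.zeros(3),np.array(d["mtx"]),np.array(d["D"]))[0][:,0]
def save(img,name,crop=None,k=1):
    if crop: x0,y0,x1,y1=crop; img=img[y0:y1,x0:x1]
    cv2.imwrite(name,cv2.resize(img[:,:,::-1],None,fx=k,fy=k,interpolation=cv2.INTER_CUBIC))
E
python3 - <<'E'
from h import *
d=pickle.load(open("pics/top.pkl","rb"))
save(d["img"],"pics/c1.png",(215,140,445,290),3.4)
for n,uv,z in [("lid",(304,232),.012),("big",(368,257),.01),("tub",(420,202),.05),("barrel",(315,178),.03),("vee",(243,200),.06),("mug",(155,160),.09),("jar",(242,120),.09),("med",(402,113),.13),("brush",(325,112),.0)]: print(n,ray(d,uv,z).round(3))
E
```

```text
lid [0.431 0.053 0.012]
big [ 0.36  -0.124  0.01 ]
tub [ 0.51  -0.259  0.05 ]
barrel [0.58  0.022 0.03 ]
vee [0.519 0.218 0.06 ]
mug [0.626 0.447 0.09 ]
jar [0.73  0.217 0.09 ]
med [ 0.734 -0.195  0.13 ]
brush [ 0.771 -0.01   0.   ]
```

View pics/c1.png

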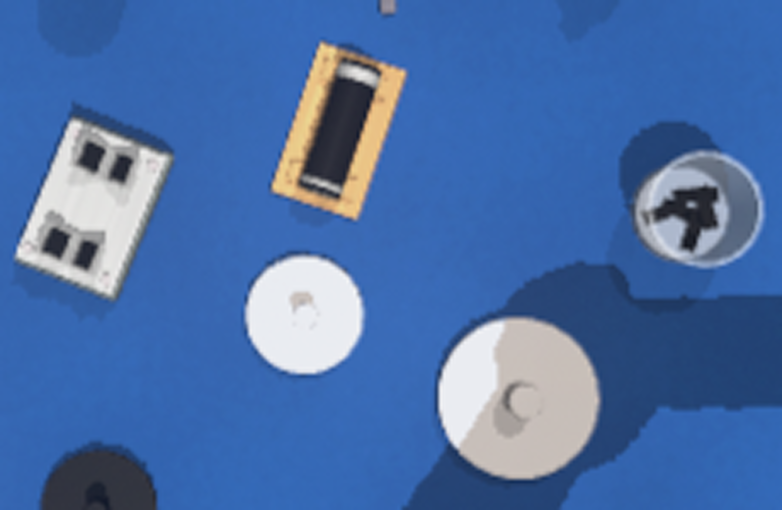

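The crop confirms it. The lid is the small white one, its flange centred at crop (304.5,315). The off-white one beside it is clearly larger, and the grey V with four black pads is the cradle. I'll compute positions from these.

```bash
cat >> h.py <<'E'
def goal(st,xyz,yaw_deg):
    "shift and rotvec in tool axes from the measured pose to a tool-down pose with tool x at yaw"
    y=np.radians(yaw_deg); X=np.array([np.cos(y),np.sin(y),0]);Z=np.array([0,0,-1.])
    G=R.from_matrix(np.c_[X,np.cross(Z,X),Z]); C=rot(st["eef_rot"])
    print("xyz",C.inv().apply(np.array(xyz)-st["ee_pos"]).round(4),"rot",(C.inv()*G).as_rotvec().round(3))
E
python3 - <<'E'
from h import *
from cell import r
d=pickle.load(open("pics/top.pkl","rb"))
f=lambda x,y,z:ray(d,(215+x/3.4,140+y/3.4),z).round(4)
print("lid",f(304.5,315,.011)); print("tub",f(705,209,.07)); 
c=[f(*p,.008) for p in((321,42),(406,70),(357,220),(272,190))]; print("rest",np.mean(c,0),c)
c=[f(*p,.038) for p in((75,115),(173,152),(117,300),(15,262))]; print("cradle",np.mean(c,0),c)
st=r.get_state()
goal(st,(.44,-.25,.40),-30); goal(st,(.43,.053,.36),0)
w=r.get_image("wrist");print(w["mtx"],w["D"],np.round(w["mount"],4))
E
```

```text
lid [0.4291 0.0516 0.011 ]
tub [ 0.5106 -0.2595  0.07  ]
rest [0.581125 0.02145  0.008   ] [array([0.6548, 0.0355, 0.008 ]), array([ 0.6307, -0.0345,  0.008 ]), array([0.5068, 0.0075, 0.008 ]), array([0.5322, 0.0773, 0.008 ])]
cradle [0.5179  0.22055 0.038  ] [array([0.5926, 0.2365, 0.038 ]), array([0.5619, 0.1573, 0.038 ]), array([0.4429, 0.2031, 0.038 ]), array([0.4742, 0.2853, 0.038 ])]
xyz [-0.3017 -0.3674  0.0043] rot [-0.001  0.002 -0.805]
xyz [-0.5982 -0.4302  0.0447] rot [-1.000e-03  1.000e-03 -1.329e+00]
[[305.51514236   0.         278.77018908]
 [  0.         305.51514236 209.01023644]
 [  0.           0.           1.        ]] [-0.05886165  0.          0.          0.          0.        ] [[ 1.000e+00 -4.000e-04 -1.000e-04  1.000e-04]
 [-4.000e-04 -9.590e-01 -2.833e-01 -7.070e-02]
 [ 0.000e+00  2.833e-01 -9.590e-01  2.920e-02]
 [ 0.000e+00  0.000e+00  0.000e+00  1.000e+00]]
```

Request:
arm_command([
  {"xyz": [-0.3, -0.37, 0], "rotation": [0, 0, -0.8], "gripper": 1},
  {"xyz": [-0.3, -0.37, 0], "rotation": [0, 0, -0.8], "gripper": 1},
  {"xyz": [-0.3, -0.37, 0], "rotation": [0, 0, -0.8], "gripper": 1},
  {"xyz": [-0.3, -0.37, 0], "rotation": [0, 0, -0.8], "gripper": 1},
  {"xyz": [-0.3, -0.37, 0], "rotation": [0, 0, -0.8], "gripper": 1},
  {"xyz": [-0.3, -0.37, 0], "rotation": [0, 0, -0.8], "gripper": 1},
  {"xyz": [-0.598, -0.43, 0.045], "rotation": [0, 0, -1.33], "gripper": 1},
  {"xyz": [-0.598, -0.43, 0.045], "rotation": [0, 0, -1.33], "gripper": 1},
  {"xyz": [-0.598, -0.43, 0.045], "rotation": [0, 0, -1.33], "gripper": 1},
  {"xyz": [-0.598, -0.43, 0.045], "rotation": [0, 0, -1.33], "gripper": 1},
  {"xyz": [-0.598, -0.43, 0.045], "rotation": [0, 0, -1.33], "gripper": 1},
  {"xyz": [-0.598, -0.43, 0.045], "rotation": [0, 0, -1.33], "gripper": 1},
])

```text
time_s: 1.65
ee_pos: [0.428, 0.0393, 0.3614]
eef_rot: [0.0, 1.0, 0.0, 0.0]
force: [1.5, 0.1, -0.7]
opening: 0.997
```

Request:
arm_command([
  {"xyz": [0, 0, 0], "rotation": [0, 0, 0], "gripper": 0.6},
  {"xyz": [0, 0, 0], "rotation": [0, 0, 0], "gripper": 0.6},
])

```text
time_s: 1.9
ee_pos: [0.428, 0.0373, 0.3612]
eef_rot: [0.0, 1.0, 0.001, -0.0]
force: [-0.0, 0.1, 0.5]
opening: 0.611
```

Run:
```python
from h import *
from cell import r
st=r.get_state();w=r.get_image("wrist");pickle.dump((st,w),open("pics/w1.pkl","wb"))
print(st["time_s"],st["ee_pos"],st["eef_rot"],st["opening"])
save(w["img"],"pics/w1.png",None,1.4)
print(proj(w,[[.4291,.0516,.012],[.4291,.0516,.037]],st)*1.4)
```

```text
1.9 [0.42797543 0.03731727 0.3611894 ] [ 1.96943142e-04  9.99999636e-01  7.37556877e-04 -3.82090541e-04] 0.6106710100280202
[[393.85018511 245.22576275]
 [394.10702767 251.55293736]]
```

View pics/w1.png

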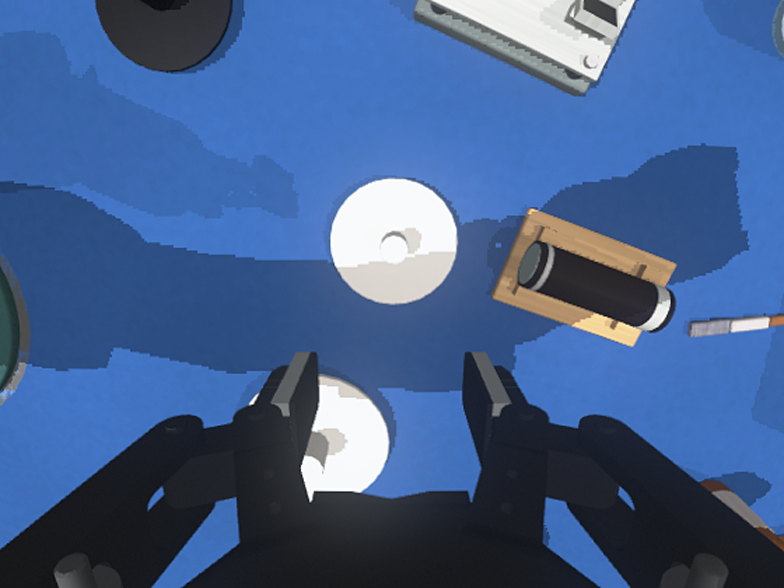

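The wrist view shows the lid's flange centred at (394,241) with the knob there too. The rest's corners are at (531,208), (677,263), (634,346) and (492,299).

Run:
```python
from h import *
from cell import r
st,w=pickle.load(open("pics/w1.pkl","rb"))
f=lambda x,y,z:ray(w,(x/1.4,y/1.4),z,st)
L=f(394,241,.012);print("lid",L,f(394,243.5,.037))
c=[f(*p,.008) for p in((531,208),(677,263),(634,346),(492,299))];print("rest",np.mean(c,0),c)
s=r.get_state();goal(s,(*L[:2],.187),0)
```

```text
lid [0.42919949 0.05482104 0.012     ] [0.42900082 0.05728934 0.037     ]
rest [0.58121266 0.0231474  0.008     ] [array([0.5321864 , 0.07965925, 0.008     ]), array([0.65450673, 0.03812304, 0.008     ]), array([ 0.63073197, -0.03313249,  0.008     ]), array([0.50742553, 0.00793978, 0.008     ])]
xyz [ 0.0012 -0.0184  0.1743] rot [ 0.001  0.001 -0.001]
```

Request:
arm_command([
  {"xyz": [0.001, -0.017, 0.06], "rotation": [0, 0, 0], "gripper": 0.6},
  {"xyz": [0.001, -0.017, 0.11], "rotation": [0, 0, 0], "gripper": 0.6},
  {"xyz": [0.001, -0.017, 0.15], "rotation": [0, 0, 0], "gripper": 0.6},
  {"xyz": [0.001, -0.017, 0.165], "rotation": [0, 0, 0], "gripper": 0.6},
  {"xyz": [0.001, -0.017, 0.172], "rotation": [0, 0, 0], "gripper": 0.6},
  {"xyz": [0.001, -0.017, 0.172], "rotation": [0, 0, 0], "gripper": 0.6},
  {"xyz": [0.001, -0.017, 0.172], "rotation": [0, 0, 0], "gripper": 0.6},
])

```text
time_s: 2.82
ee_pos: [0.4297, 0.0545, 0.1905]
eef_rot: [0.0, 1.0, 0.0, 0.001]
force: [0.2, -0.0, 0.3]
opening: 0.6
```

Request:
arm_command([
  {"xyz": [0, 0, 0], "rotation": [0, 0, 0], "gripper": 0},
  {"xyz": [0, 0, 0], "rotation": [0, 0, 0], "gripper": 0},
  {"xyz": [0, 0, 0], "rotation": [0, 0, 0], "gripper": 0},
  {"xyz": [0, 0, 0], "rotation": [0, 0, 0], "gripper": 0},
  {"xyz": [0, 0, 0], "rotation": [0, 0, 0], "gripper": 0},
], newtons=50)

```text
time_s: 3.45
ee_pos: [0.4293, 0.0546, 0.1901]
eef_rot: [0.0, 1.0, 0.0, 0.001]
force: [-2.2, -0.3, 7.2]
opening: 0.219
```

Request:
arm_command([
  {"xyz": [0, 0, -0.02], "rotation": [0, 0, 0], "gripper": 0},
  {"xyz": [0, 0, -0.06], "rotation": [0, 0, 0], "gripper": 0},
  {"xyz": [0, 0, -0.11], "rotation": [0, 0, 0], "gripper": 0},
  {"xyz": [0.02, 0.06, -0.14], "rotation": [0, 0, 0], "gripper": 0},
  {"xyz": [0.035, 0.12, -0.15], "rotation": [0, 0, 0], "gripper": 0},
  {"xyz": [0.05, 0.18, -0.15], "rotation": [0, 0, 0], "gripper": 0},
  {"xyz": [0.065, 0.23, -0.15], "rotation": [0, 0, 0], "gripper": 0},
  {"xyz": [0.07, 0.255, -0.15], "rotation": [0, 0, 0], "gripper": 0},
  {"xyz": [0.07, 0.265, -0.15], "rotation": [0, 0, 0], "gripper": 0},
  {"xyz": [0.07, 0.265, -0.15], "rotation": [0, 0, 0], "gripper": 0},
  {"xyz": [0.07, 0.265, -0.15], "rotation": [0, 0, 0], "gripper": 0},
])

```text
time_s: 4.82
ee_pos: [0.4993, -0.2086, 0.3395]
eef_rot: [-0.0, 1.0, 0.002, -0.0]
force: [-0.6, 0.2, -0.9]
opening: 0.213
```

Run:
```python
from h import *
from cell import r
st=r.get_state();w=r.get_image("wrist");pickle.dump((st,w),open("pics/w2.pkl","wb"))
print(st["time_s"],st["ee_pos"],st["eef_rot"],st["opening"],st["force"])
save(w["img"],"pics/w2.png",None,1.4)
print(proj(w,[[.5106,-.2595,.07]],st)*1.4)
```

```text
4.825 [ 0.4992714  -0.2086316   0.33951838] [-2.35992441e-04  9.99998503e-01  1.71158474e-03 -9.25131542e-05] 0.21272675888605333 [-0.59005981  0.18176124 -0.89821185]
[[410.32944027 372.35526256]]
```

View pics/w2.png

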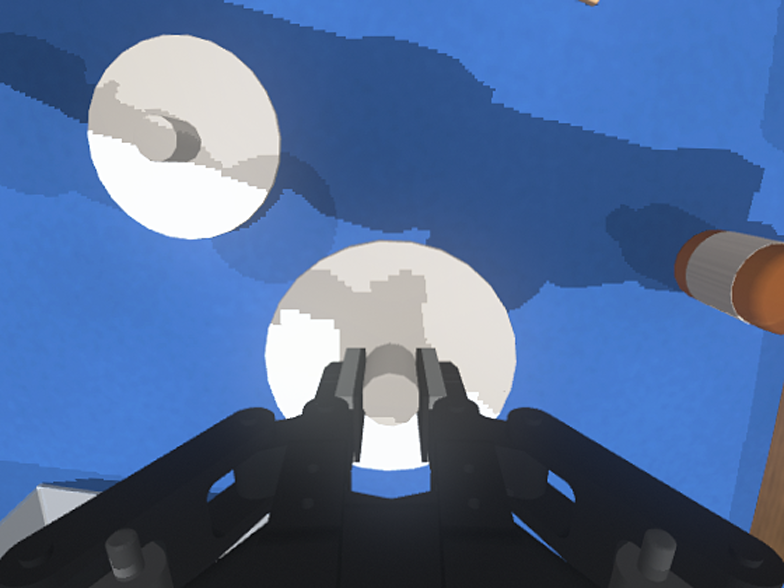

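The lid hangs level in the fingers, with its flange at (390,355), and hides the tub. I'll back off 0.13 m in -y and raise so the tub shows clear of the lid.

Request:
arm_command([
  {"xyz": [0.01, 0.04, -0.04], "rotation": [0, 0, 0], "gripper": 0},
  {"xyz": [0.01, 0.09, -0.06], "rotation": [0, 0, 0], "gripper": 0},
  {"xyz": [0.01, 0.14, -0.06], "rotation": [0, 0, 0], "gripper": 0},
  {"xyz": [0.01, 0.17, -0.06], "rotation": [0, 0, 0], "gripper": 0},
  {"xyz": [0.01, 0.17, -0.06], "rotation": [0, 0, 0], "gripper": 0},
  {"xyz": [0.01, 0.17, -0.06], "rotation": [0, 0, 0], "gripper": 0},
])

```text
time_s: 5.62
ee_pos: [0.51, -0.3785, 0.3993]
eef_rot: [-0.001, 1.0, 0.002, -0.0]
force: [0.1, 0.9, -1.2]
opening: 0.21
```

Run:
```python
from h import *
from cell import r
st=r.get_state();w=r.get_image("wrist");pickle.dump((st,w),open("pics/w3.pkl","wb"))
print(st["time_s"],st["ee_pos"],st["eef_rot"],st["opening"],st["force"])
save(w["img"],"pics/w3.png",None,1.4)
print(proj(w,[[.5106,-.2595,.07]],st)*1.4)
```

```text
5.625 [ 0.51004173 -0.37847561  0.39934537] [-5.76313539e-04  9.99998471e-01  1.65037340e-03 -3.63426540e-05] 0.2102971927824253 [ 0.07655622  0.85016709 -1.16931892]
[[393.82084386  92.60164784]]
```

View pics/w3.png

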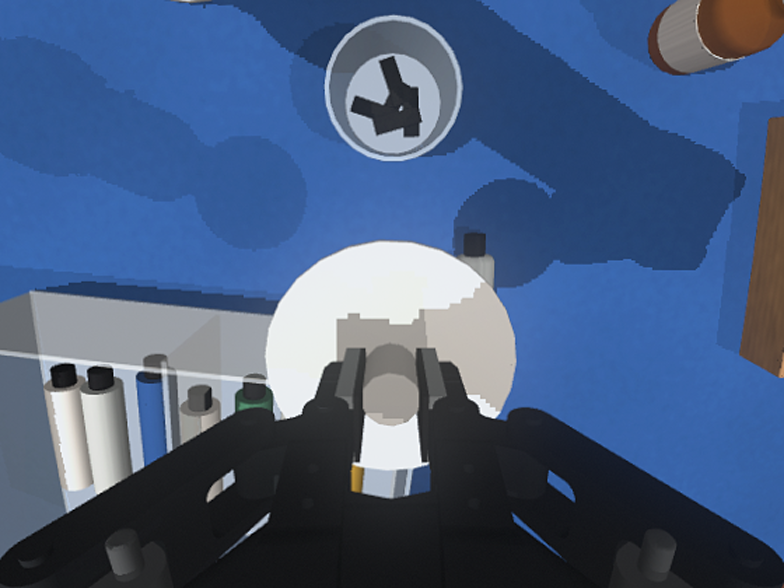

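The tub's rim spans x 325–462 and y 15–161. The held lid's flange spans x 265–516 and y 240–470. I'll fit projected circles to both.

Run:
```python
from h import *
from scipy.optimize import least_squares
st,w=pickle.load(open("pics/w3.pkl","rb"))
t=np.linspace(0,2*np.pi,180)[:,None]
def ext(c,rad,z):
    p=proj(w,np.c_[c[0]+rad*np.cos(t),c[1]+rad*np.sin(t),z+0*t],st)*1.4
    return np.r_[p.min(0),p.max(0)]
o=np.array([325,15,462,161]); s=least_squares(lambda c:ext(c,.045,.07)-o,(.51,-.26));print("tub",s.x,s.fun)
o=np.array([265,240,516,470]);s=least_squares(lambda c:ext(c,.048,c[2])-o,(.51,-.38,.22));print("lid flange top",s.x,s.fun,s.x-st["ee_pos"])
```

```text
tub [ 0.51038868 -0.25808527] [-0.66855255 -0.55332731  0.66903233  0.67192509]
lid flange top [ 0.50885129 -0.37943775  0.22180459] [-0.2155445   0.21571463  0.21539695 -0.25984326] [-0.00119043 -0.00096214 -0.17754078]
```

Request:
arm_command([
  {"xyz": [0.001, -0.05, 0], "rotation": [0, 0, 0], "gripper": 0},
  {"xyz": [0.001, -0.1, 0], "rotation": [0, 0, 0], "gripper": 0},
  {"xyz": [0.0015, -0.121, 0.04], "rotation": [0, 0, 0], "gripper": 0},
  {"xyz": [0.0015, -0.121, 0.08], "rotation": [0, 0, 0], "gripper": 0},
  {"xyz": [0.0015, -0.121, 0.11], "rotation": [0, 0, 0], "gripper": 0},
  {"xyz": [0.0015, -0.121, 0.12], "rotation": [0, 0, 0], "gripper": 0},
  {"xyz": [0.0015, -0.121, 0.12], "rotation": [0, 0, 0], "gripper": 0},
  {"xyz": [0.0015, -0.121, 0.12], "rotation": [0, 0, 0], "gripper": 0},
])

```text
time_s: 6.68
ee_pos: [0.5115, -0.2592, 0.2808]
eef_rot: [0.001, 1.0, 0.001, 0.001]
force: [-0.5, -0.6, -0.4]
opening: 0.21
```

Request:
arm_command([
  {"xyz": [0, -0.0015, 0.008], "rotation": [0, 0, 0], "gripper": 0},
  {"xyz": [0, -0.002, 0.015], "rotation": [0, 0, 0], "gripper": 0},
  {"xyz": [0, -0.002, 0.02], "rotation": [0, 0, 0], "gripper": 0},
  {"xyz": [0, -0.002, 0.025], "rotation": [0, 0, 0], "gripper": 0},
  {"xyz": [0, -0.002, 0.028], "rotation": [0, 0, 0], "gripper": 0},
  {"xyz": [0, -0.002, 0.03], "rotation": [0, 0, 0], "gripper": 0},
])

```text
time_s: 7.42
ee_pos: [0.5111, -0.2571, 0.2521]
eef_rot: [0.001, 1.0, 0.0, -0.001]
force: [-12.1, 3.9, 34.8]
opening: 0.214
```

Request:
arm_command([
  {"xyz": [0, 0, -0.003], "rotation": [0, 0, 0], "gripper": 0},
  {"xyz": [0, 0, -0.003], "rotation": [0, 0, 0], "gripper": 0},
  {"xyz": [0, 0, -0.003], "rotation": [0, 0, 0], "gripper": 0},
])

```text
time_s: 7.8
ee_pos: [0.511, -0.2575, 0.2524]
eef_rot: [0.0, 1.0, 0.0, 0.0]
force: [-1.0, 1.2, 2.9]
opening: 0.212
```

Request:
arm_command([
  {"xyz": [0, 0, 0.001], "rotation": [0, 0, 0], "gripper": 0},
  {"xyz": [0, 0, 0.001], "rotation": [0, 0, 0], "gripper": 0},
  {"xyz": [0, 0, 0.001], "rotation": [0, 0, 0], "gripper": 0},
  {"xyz": [0, 0, 0.001], "rotation": [0, 0, 0], "gripper": 0},
])

```text
time_s: 8.3
ee_pos: [0.511, -0.2574, 0.2523]
eef_rot: [0.0, 1.0, 0.0, -0.0]
force: [-3.4, 1.2, 11.0]
opening: 0.211
```

Request:
arm_command([
  {"xyz": [0, 0, 0], "rotation": [0, 0, 0], "gripper": 0},
  {"xyz": [0, 0, 0], "rotation": [0, 0, 0], "gripper": 0},
  {"xyz": [0, 0, -0.001], "rotation": [0, 0, 0], "gripper": 0},
  {"xyz": [0, 0, -0.001], "rotation": [0, 0, 0], "gripper": 0.6},
  {"xyz": [0, 0, -0.001], "rotation": [0, 0, 0], "gripper": 0.6},
  {"xyz": [0, 0, -0.001], "rotation": [0, 0, 0], "gripper": 0.6},
  {"xyz": [0, 0, -0.001], "rotation": [0, 0, 0], "gripper": 0.6},
  {"xyz": [0, 0, -0.03], "rotation": [0, 0, 0], "gripper": 0.6},
  {"xyz": [0, 0, -0.08], "rotation": [0, 0, 0], "gripper": 0.6},
  {"xyz": [0, 0.03, -0.11], "rotation": [0, 0, 0], "gripper": 0.6},
  {"xyz": [0, 0.05, -0.11], "rotation": [0, 0, 0], "gripper": 0.6},
  {"xyz": [0, 0.05, -0.11], "rotation": [0, 0, 0], "gripper": 0.6},
])

```text
time_s: 9.8
ee_pos: [0.51, -0.3091, 0.3604]
eef_rot: [-0.0, 1.0, -0.001, -0.001]
force: [0.2, 0.2, 0.4]
opening: 0.603
```

Run:
```python
from h import *
from cell import r
st=r.get_state();w=r.get_image("wrist");pickle.dump((st,w),open("pics/w4.pkl","wb"))
print(st["time_s"],st["ee_pos"],st["eef_rot"],st["opening"],st["force"])
save(w["img"],"pics/w4.png",None,1.4)
t=np.linspace(0,2*np.pi,180)[:,None]
for c,rad,z in(((.511,-.257),.048,.074),((.5105,-.258),.041,0)):
    p=proj(w,np.c_[c[0]+rad*np.cos(t),c[1]+rad*np.sin(t),z+0*t],st)*1.4;print(p.min(0),p.max(0))
goal(st,(.57,.022,.36),72)
```

```text
9.8 [ 0.51001989 -0.30909003  0.36036143] [-7.51336903e-05  9.99998975e-01 -1.22467391e-03 -7.38357341e-04] 0.6025969594673573 [0.21499887 0.24889611 0.36304964]
[313.50197359 114.88836782] [475.76496641 279.60455732]
[339.13757661 138.2127483 ] [447.21141059 248.22790708]
xyz [ 5.920e-02 -3.312e-01  3.000e-04] rot [-1.000e-03  1.000e-03 -1.259e+00]
```

View pics/w4.png

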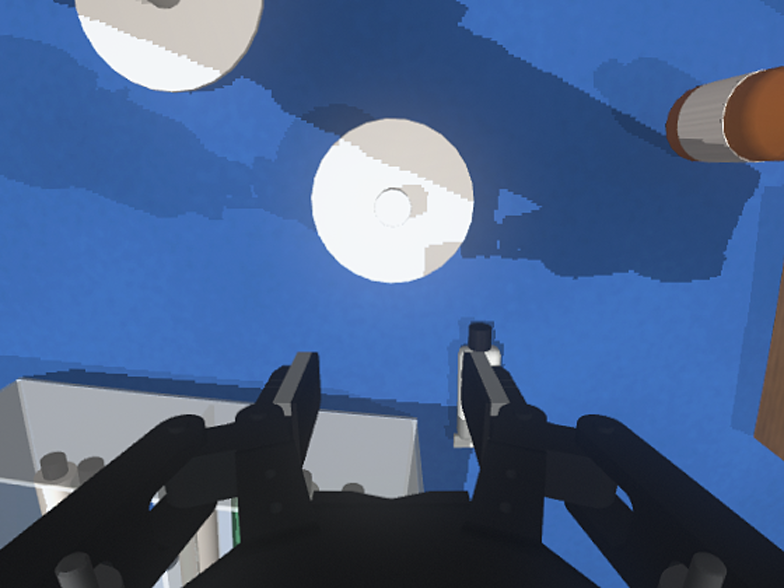

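The lid spans (312–473, 118–283), against a prediction of (313–476, 115–280) for a level, seated one. So it sits level on the tub, which stayed put. Next I'll move to a view of both the rest and the cradle.

Request:
arm_command([
  {"xyz": [0.03, -0.06, 0], "rotation": [0, 0, -0.18], "gripper": 1},
  {"xyz": [0.05, -0.12, 0], "rotation": [0, 0, -0.36], "gripper": 1},
  {"xyz": [0.07, -0.18, 0], "rotation": [0, 0, -0.54], "gripper": 1},
  {"xyz": [0.085, -0.24, 0], "rotation": [0, 0, -0.72], "gripper": 1},
  {"xyz": [0.09, -0.3, 0], "rotation": [0, 0, -0.9], "gripper": 1},
  {"xyz": [0.09, -0.35, 0], "rotation": [0, 0, -1.08], "gripper": 1},
  {"xyz": [0.09, -0.385, 0], "rotation": [0, 0, -1.245], "gripper": 1},
  {"xyz": [0.09, -0.385, 0], "rotation": [0, 0, -1.245], "gripper": 1},
  {"xyz": [0.09, -0.385, 0], "rotation": [0, 0, -1.245], "gripper": 1},
  {"xyz": [0.09, -0.385, 0], "rotation": [0, 0, -1.245], "gripper": 1},
])

```text
time_s: 11.1
ee_pos: [0.6006, 0.0764, 0.3608]
eef_rot: [0.0, 0.813, 0.582, -0.001]
force: [0.1, -0.0, 0.1]
opening: 1.0
```

Run:
```python
from h import *
from cell import r
st=r.get_state();w=r.get_image("wrist");pickle.dump((st,w),open("pics/w5.pkl","wb"))
print(st["time_s"],st["ee_pos"],st["eef_rot"],st["opening"],st["joint_pos"])
save(w["img"],"pics/w5.png",None,1.4)
```

```text
11.1 [0.60055474 0.07638186 0.36078097] [ 5.34509527e-05  8.12891052e-01  5.82415373e-01 -6.84530298e-04] 1.0000957577564684 [ 0.43206921  0.60819099 -0.85510517  1.71462693  0.51709722  1.06159879
  0.6478706 ]
```

View pics/w5.png

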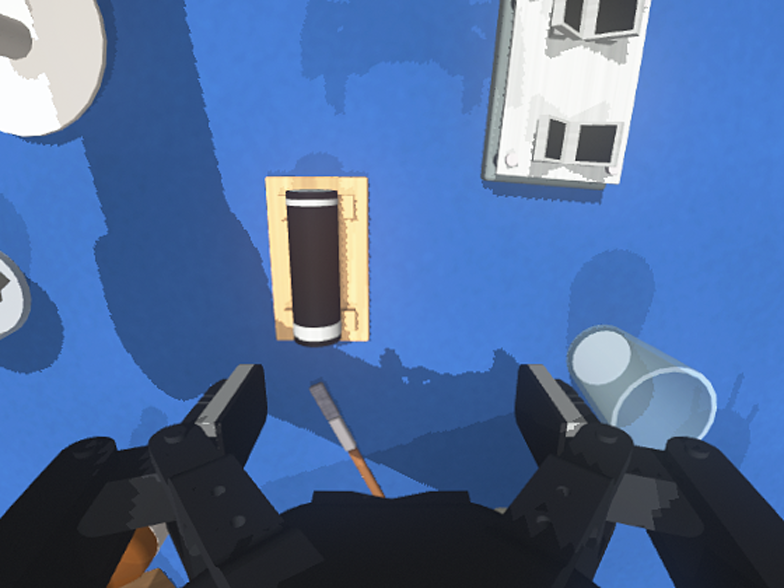

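The rest's corners are at (265,177), (369,177), (370,341) and (276,340). The barrel's left edge runs (286,205)→(293,330), its right edge (338,205)→(341,330), and its ends are at y≈188 and 347. The cradle is partly cut off at the top.

Run:
```python
from h import *
from scipy.optimize import least_squares
st,w=pickle.load(open("pics/w5.pkl","rb"))
f=lambda x,y,z:ray(w,(x/1.4,y/1.4),z,st)
c=np.array([f(*p,.008) for p in((265,177),(369,177),(370,341),(276,340))])
print("rest",c.mean(0)); e=(c[3]+c[2]-c[0]-c[1]);print(np.degrees(np.arctan2(e[1],e[0])),np.linalg.norm(c[3]-c[0]),np.linalg.norm(c[1]-c[0]))
t=np.linspace(0,2*np.pi,120)
def sil(q):
    x,y,a=q; A=np.array([np.cos(a),np.sin(a),0]);B=np.array([-A[1],A[0],0])
    P=np.array([[x,y,.026]+s*.055*A+.018*(np.cos(k)*B+np.sin(k)*np.array([0,0,1])) for s in(-1,1) for k in t])
    h=cv2.convexHull((proj(w,P,st)*1.4).astype(np.float32))
    return h
obs=[(286,205),(293,330),(338,205),(341,330),(311,188),(317,347)]
fun=lambda q:[cv2.pointPolygonTest(sil(q),p,True) for p in obs]
s=least_squares(fun,(.581,.022,-.326),diff_step=1e-3);print("barrel",s.x,np.degrees(s.x[2]),np.round(s.fun,1))
```

```text
rest [0.58101328 0.02408047 0.008     ]
-19.23503833571152 0.12935679246214918 0.07675452573509489
barrel [ 0.57969954  0.02351511 -0.33681739] -19.298215029050894 [-0.2 -0.2 -0.1 -0.2 -1.  -1. ]
```

Request:
arm_command([
  {"xyz": [-0.057, -0.003, 0.03], "rotation": [0, 0, 0.01], "gripper": 0.75},
  {"xyz": [-0.057, -0.003, 0.08], "rotation": [0, 0, 0.01], "gripper": 0.75},
  {"xyz": [-0.057, -0.003, 0.125], "rotation": [0, 0, 0.01], "gripper": 0.75},
  {"xyz": [-0.057, -0.003, 0.155], "rotation": [0, 0, 0.01], "gripper": 0.75},
  {"xyz": [-0.057, -0.003, 0.17], "rotation": [0, 0, 0.01], "gripper": 0.75},
  {"xyz": [-0.057, -0.003, 0.175], "rotation": [0, 0, 0.01], "gripper": 0.75},
  {"xyz": [-0.057, -0.003, 0.175], "rotation": [0, 0, 0.01], "gripper": 0.75},
])

```text
time_s: 12.02
ee_pos: [0.5799, 0.0246, 0.1871]
eef_rot: [0.0, 0.815, 0.579, 0.0]
force: [-0.4, 0.0, 0.3]
opening: 0.749
```

Request:
arm_command([
  {"xyz": [0, 0, 0], "rotation": [0, 0, 0], "gripper": 0.2},
  {"xyz": [0, 0, 0], "rotation": [0, 0, 0], "gripper": 0.2},
  {"xyz": [0, 0, 0], "rotation": [0, 0, 0], "gripper": 0.2},
  {"xyz": [0, 0, 0], "rotation": [0, 0, 0], "gripper": 0.2},
  {"xyz": [0, 0, 0], "rotation": [0, 0, 0], "gripper": 0.2},
], newtons=50)

```text
time_s: 12.65
ee_pos: [0.58, 0.0248, 0.1877]
eef_rot: [0.001, 0.815, 0.579, 0.001]
force: [-0.4, -0.2, 6.4]
opening: 0.404
```

Request:
arm_command([
  {"xyz": [0, 0, -0.02], "rotation": [0, 0, 0], "gripper": 0.2},
  {"xyz": [0, 0, -0.06], "rotation": [0, 0, 0], "gripper": 0.2},
  {"xyz": [0, 0, -0.11], "rotation": [0, 0, 0], "gripper": 0.2},
  {"xyz": [0.02, -0.04, -0.15], "rotation": [0, 0, 0], "gripper": 0.2},
  {"xyz": [0.034, -0.065, -0.17], "rotation": [0, 0, 0], "gripper": 0.2},
  {"xyz": [0.034, -0.072, -0.17], "rotation": [0, 0, 0], "gripper": 0.2},
  {"xyz": [0.034, -0.072, -0.17], "rotation": [0, 0, 0], "gripper": 0.2},
  {"xyz": [0.034, -0.072, -0.17], "rotation": [0, 0, 0], "gripper": 0.2},
])

```text
time_s: 13.65
ee_pos: [0.5232, 0.0791, 0.3556]
eef_rot: [-0.0, 0.816, 0.579, -0.001]
force: [-0.3, 0.0, -1.7]
opening: 0.403
```

Run:
```python
from h import *
from cell import r
st=r.get_state();w=r.get_image("wrist");pickle.dump((st,w),open("pics/w6.pkl","wb"))
print(st["time_s"],st["ee_pos"],st["eef_rot"],st["opening"],st["force"])
save(w["img"],"pics/w6.png",None,1.4)
```

```text
13.65 [0.52315724 0.07913092 0.35559286] [-2.29744993e-04  8.15620304e-01  5.78587158e-01 -6.06097114e-04] 0.40303313766392346 [-0.25332401  0.03403151 -1.74738881]
```

View pics/w6.png

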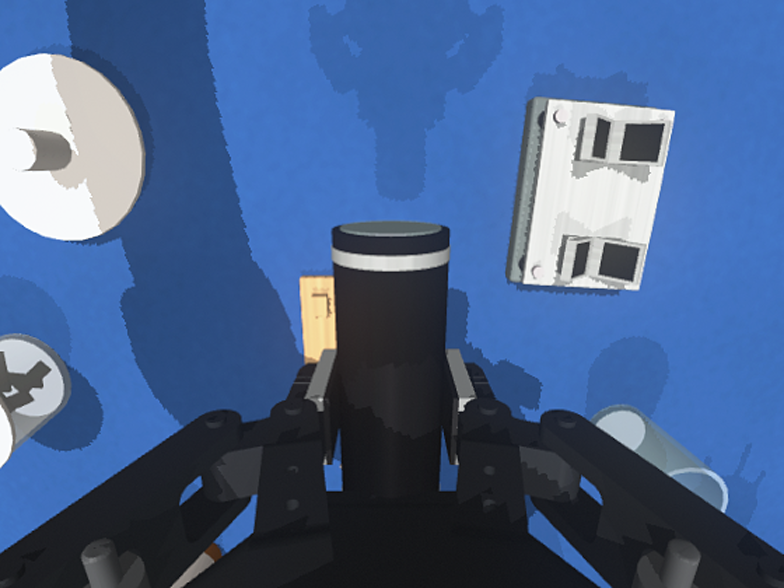

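The barrel is gripped square. The cradle is fully visible at (600,195), so I'll enlarge it to read the V.

Run:
```python
from h import *
st,w=pickle.load(open("pics/w6.pkl","rb"))
save(w["img"],"pics/c2.png",(355,60,490,212),3.9)
```

```text
(no output)
```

View pics/c2.png

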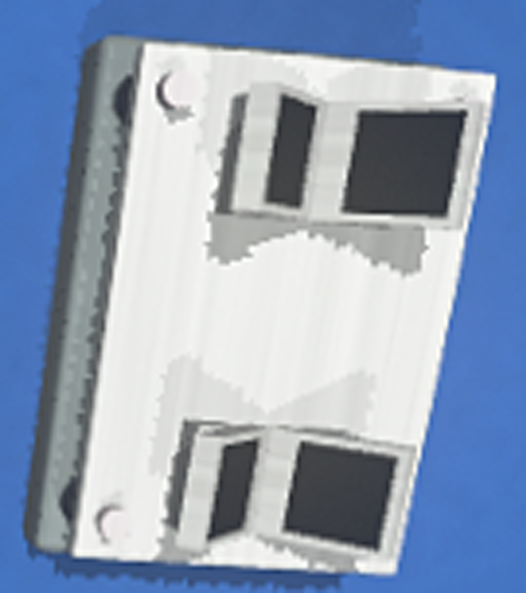

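Plate-top corners in the crop are (143,43), (495,75), (395,573) and (73,555). The V bottom lines run roughly (319,104)→(306,214) and (264,430)→(248,545). I'll fit the plate and overlay the predicted V.

Run:
```python
from h import *
from scipy.optimize import least_squares
st,w=pickle.load(open("pics/w6.pkl","rb"))
def pts(q,L):
    x,y,a,z=q;c,s=np.cos(a),np.sin(a)
    return (proj(w,[[x+c*p[0]-s*p[1],y+s*p[0]+c*p[1],z+p[2]] for p in L],st)-[355,60])*3.9
PL=[(-.06,.042,0),(-.06,-.042,0),(.06,-.042,0),(.06,.042,0)]
ob=np.array([(143,43),(495,75),(395,573),(73,555)],float)
best=None
for perm in([0,1,2,3],[1,0,3,2]):
  s=least_squares(lambda q:(pts(q,[PL[i] for i in perm])-ob).ravel(),(.518,.2205,-.38,.04))
  if best is None or s.cost<best.cost: best=s
q=best.x;print(q,np.degrees(q[2]),best.fun.round(1))
V=q.copy();V[3]=.045
im=cv2.imread("pics/c2.png")
for y,z,col in((0,0,(0,0,255)),(.022,.022,(0,255,0)),(-.022,.022,(0,255,0))):
  for a,b in((-.05,-.024),(.024,.05)):
    p=pts(V,[(a,y,z),(b,y,z)]);print(y,p.round(0).tolist())
    cv2.line(im,*[tuple(int(round(v)) for v in k) for k in p],col,1)
cv2.imwrite("pics/c3.png",im)
```

```text
[ 0.51820229  0.22602891 -0.38998576  0.03946849] -22.344538334212796 [ 0.   0.2  0.3 -0.3 -0.7 -0.2  0.3  0.3]
0 [[327.0, 102.0], [307.0, 220.0]]
0 [[272.0, 426.0], [253.0, 531.0]]
0.022 [[478.0, 101.0], [454.0, 228.0]]
0.022 [[410.0, 448.0], [386.0, 560.0]]
-0.022 [[278.0, 82.0], [257.0, 212.0]]
-0.022 [[221.0, 436.0], [201.0, 549.0]]
```

View pics/c3.png

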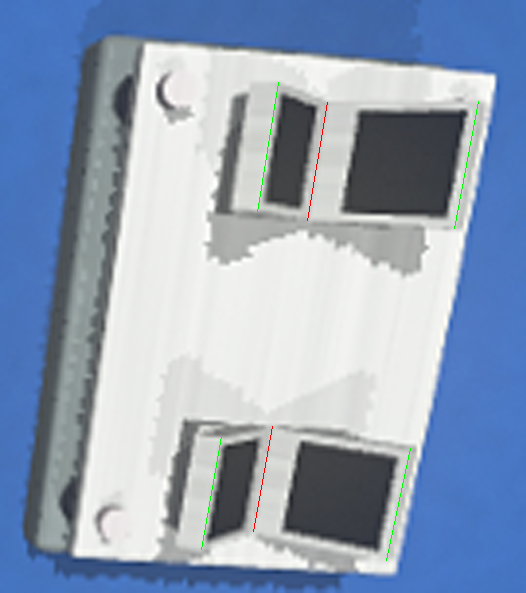

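The overlay lines fall on the V bottom and on the saddles' upper edges, so the fit is good: vee at (0.5182, 0.2260), groove at -22.3°. I'll move above it.

Request:
arm_command([
  {"xyz": [0.05, -0.02, 0], "rotation": [0, 0, 0.053], "gripper": 0.2},
  {"xyz": [0.1, -0.04, 0], "rotation": [0, 0, 0.053], "gripper": 0.2},
  {"xyz": [0.137, -0.053, 0.02], "rotation": [0, 0, 0.053], "gripper": 0.2},
  {"xyz": [0.137, -0.053, 0.06], "rotation": [0, 0, 0.053], "gripper": 0.2},
  {"xyz": [0.137, -0.053, 0.085], "rotation": [0, 0, 0.053], "gripper": 0.2},
  {"xyz": [0.137, -0.053, 0.094], "rotation": [0, 0, 0.053], "gripper": 0.2},
  {"xyz": [0.137, -0.053, 0.094], "rotation": [0, 0, 0.053], "gripper": 0.2},
  {"xyz": [0.137, -0.053, 0.094], "rotation": [0, 0, 0.053], "gripper": 0.2},
])

```text
time_s: 14.7
ee_pos: [0.5182, 0.2273, 0.2634]
eef_rot: [0.0, 0.83, 0.557, 0.001]
force: [-0.2, 1.0, -1.5]
opening: 0.402
```

Run:
```python
from h import *
from cell import r
st=r.get_state();print(st["time_s"],st["ee_pos"],st["eef_rot"],st["force"],st["opening"])
goal(st,(.5182,.2260,.2322),67.65)
w=r.get_image("wrist");pickle.dump((st,w),open("pics/w7.pkl","wb"))
im=cv2.resize(w["img"][:,:,::-1],None,fx=1.4,fy=1.4).copy()
c,s=np.cos(-.39),np.sin(-.39)
def P(x,y,z): return [.5182+c*x-s*y,.2260+s*x+c*y,z]
for L in ([(-.06,.042,.0395),(-.06,-.042,.0395),(.06,-.042,.0395),(.06,.042,.0395),(-.06,.042,.0395)],[(-.05,.022,.067),(-.024,.022,.067)],[(-.05,-.022,.067),(-.024,-.022,.067)],[(-.05,0,.045),(-.024,0,.045)]):
    p=(proj(w,[P(*k) for k in L],st)*1.4).round().astype(int); cv2.polylines(im,[p],False,(0,0,255),1)
cv2.imwrite("pics/w7.png",im)
```

```text
14.7 [0.51822843 0.22734431 0.26338458] [8.83172892e-05 8.30278969e-01 5.57347379e-01 8.50922304e-04] [-0.19021473  1.0202636  -1.50646388] 0.40203643598785577
xyz [-0.0013  0.0004  0.0312] rot [ 0.001 -0.001  0.002]
```

View pics/w7.png

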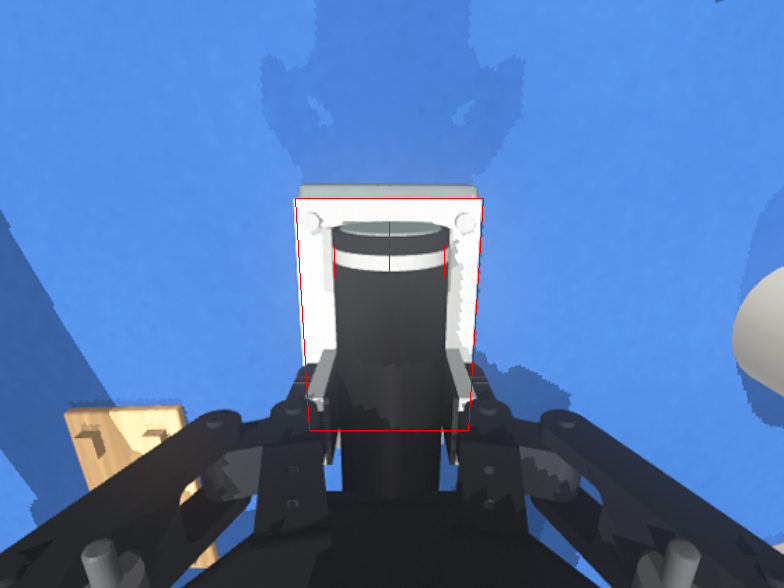

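The overlay matches the plate's outline, and the barrel (333–449) straddles the V line at x≈390 and is aligned with it. Lowering.

Request:
arm_command([
  {"xyz": [-0.001, 0, 0.01], "rotation": [0, 0, 0.002], "gripper": 0.2},
  {"xyz": [-0.001, 0, 0.018], "rotation": [0, 0, 0.002], "gripper": 0.2},
  {"xyz": [-0.001, 0, 0.024], "rotation": [0, 0, 0.002], "gripper": 0.2},
  {"xyz": [-0.001, 0, 0.028], "rotation": [0, 0, 0.002], "gripper": 0.2},
  {"xyz": [-0.001, 0, 0.028], "rotation": [0, 0, 0.002], "gripper": 0.2},
  {"xyz": [-0.001, 0, 0.028], "rotation": [0, 0, 0.002], "gripper": 0.2},
])

```text
time_s: 15.5
ee_pos: [0.5173, 0.2264, 0.2345]
eef_rot: [-0.0, 0.831, 0.557, 0.0]
force: [-0.3, 0.1, -2.0]
opening: 0.404
```

Request:
arm_command([
  {"xyz": [0, 0, 0.001], "rotation": [0, 0, 0], "gripper": 0.2},
  {"xyz": [0, 0, 0.002], "rotation": [0, 0, 0], "gripper": 0.2},
  {"xyz": [0, 0, 0.003], "rotation": [0, 0, 0], "gripper": 0.2},
  {"xyz": [0, 0, 0.003], "rotation": [0, 0, 0], "gripper": 0.2},
  {"xyz": [0, 0, 0.003], "rotation": [0, 0, 0], "gripper": 0.2},
])

```text
time_s: 16.12
ee_pos: [0.5173, 0.2264, 0.2317]
eef_rot: [0.0, 0.831, 0.557, 0.0]
force: [-0.8, -0.4, 2.5]
opening: 0.402
```

Request:
arm_command([
  {"xyz": [0, 0, 0.001], "rotation": [0, 0, 0], "gripper": 0.2},
  {"xyz": [0, 0, 0.002], "rotation": [0, 0, 0], "gripper": 0.2},
  {"xyz": [0, 0, 0.003], "rotation": [0, 0, 0], "gripper": 0.2},
  {"xyz": [0, 0, 0.004], "rotation": [0, 0, 0], "gripper": 0.2},
  {"xyz": [0, 0, 0.005], "rotation": [0, 0, 0], "gripper": 0.2},
  {"xyz": [0, 0, 0.005], "rotation": [0, 0, 0], "gripper": 0.2},
  {"xyz": [0, 0, 0.005], "rotation": [0, 0, 0], "gripper": 0.2},
])

```text
time_s: 17.0
ee_pos: [0.5173, 0.2265, 0.2273]
eef_rot: [0.0, 0.831, 0.557, 0.0]
force: [-3.8, -3.2, 12.3]
opening: 0.399
```

Request:
arm_command([
  {"xyz": [-0.0005, 0, 0], "rotation": [0, 0, 0], "gripper": 0.2},
  {"xyz": [-0.0005, 0, 0], "rotation": [0, 0, 0], "gripper": 0.2},
  {"xyz": [-0.0005, 0, 0], "rotation": [0, 0, 0], "gripper": 0.2},
  {"xyz": [-0.0005, 0, 0], "rotation": [0, 0, 0], "gripper": 0.2},
])

```text
time_s: 17.5
ee_pos: [0.5172, 0.2263, 0.2274]
eef_rot: [0.0, 0.831, 0.557, 0.001]
force: [-2.5, -1.5, 11.4]
opening: 0.402
```

Request:
arm_command([
  {"xyz": [0, 0, 0], "rotation": [0, 0, 0], "gripper": 0.2},
  {"xyz": [0, 0, 0], "rotation": [0, 0, 0], "gripper": 0.2},
  {"xyz": [0, 0, 0], "rotation": [0, 0, 0], "gripper": 0.2},
  {"xyz": [0, 0, 0], "rotation": [0, 0, 0], "gripper": 0.2},
])

```text
time_s: 18.0
ee_pos: [0.5172, 0.2263, 0.2274]
eef_rot: [0.0, 0.831, 0.557, 0.001]
force: [-2.9, -2.4, 11.2]
opening: 0.402
```

Run:
```python
from h import *
from cell import r
d=r.get_image("top");st=r.get_state();print(st["time_s"],st["ee_pos"],st["force"],st["opening"])
# lid outline in the top view against that of a level seated lid
im=d["img"][165:240,375:465].astype(int); m=((im[:,:,0]>140)&(im.max(2)-im.min(2)<40)).astype(np.uint8)
n,l,s,c=cv2.connectedComponentsWithStats(m);k=1+s[1:,4].argmax();b=s[k];print("lid box",b[0]+375,b[1]+165,b[2:],ray(d,(375+b[0]+(b[2]-1)/2,165+b[1]+(b[3]-1)/2),.074).round(4))
t=np.linspace(0,6.283,90)
p=proj(d,np.c_[.511+.048*np.cos(t),-.258+.048*np.sin(t),.074+0*t]);print("expected",p.min(0).round(1),p.max(0).round(1))
a=pickle.load(open("pics/top.pkl","rb"))["img"]
for n,(x,y) in dict(jar=(242,120),med=(398,117),tube=(473,176),brush=(325,112),mug=(155,160)).items():
    print(n,cv2.matchTemplate(d["img"][y-30:y+30,x-30:x+30],a[y-18:y+18,x-18:x+18],cv2.TM_CCOEFF_NORMED).round(2).max(),cv2.minMaxLoc(cv2.matchTemplate(d["img"][y-30:y+30,x-30:x+30],a[y-18:y+18,x-18:x+18],cv2.TM_CCOEFF_NORMED))[3])
```

```text
18.05 [0.51721322 0.22633371 0.22745718] [-3.35592953 -0.88559549 10.82766341] 0.4011711895173196
lid box 402 183 [  39   37 1071] [ 0.5117 -0.2547  0.074 ]
expected [404.  183.2] [440.5 219.4]
jar 0.91 (12, 12)
med 1.0 (12, 12)
tube 1.0 (12, 12)
brush 0.97 (12, 12)
mug 1.0 (12, 12)
```

```bash
python3 -c "
from cell import r
print(r.finish_job()); s=r.get_state(); print(s['time_s'],s['ee_pos'],s['force'])"
```

```text
the job is handed in; nothing more can be done
None
the job is handed in; nothing more can be done
```

The lid is on the tub, and the job was handed in at about 18 s with the arm still pressing the barrel into the V. Handing in gives no verdict.

**Lid:** I put the smaller white lid on the tub and held it down with about 11 N. The first touch was harder than planned, about 35 N at the wrist, so I eased off before the final press. Afterwards its outline matched that of a level, seated lid to within 2–3 mm in the wrist and top views. That is a fit to the pictures, not a direct measure of tilt.

**Barrel:** I laid it in the grey V cradle, within about 1–2 mm of centre and less than 1° off the groove by the wrist-camera fit. At hand-in the arm was pressing with about 11 N. With the barrel's weight that is 13–14 N, which I estimate sinks the cradle about 5–5.5 mm; I had no direct reading of the travel. A sideways force of about 2 N remained, so the two faces carry somewhat unequal loads, by my estimate well above 3 N each.

**Other things:** The jar, bottle, tube, brush and mug were in their original places in the last top view.

**Disagreements:** The top and wrist cameras differed by 2–5 mm in y. For the tub and the cradle I used the wrist-camera fits. The low side force in the V supports that choice for the cradle.

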